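# Snap the retaining cap onto the tape spindle

### The job

Put the grey snap cap over the upright stud of the tape spindle and press it straight down, past the click of the spring catch, until it sits fully home on the hub above the tape roll. Do not stop at the click: keep bearing down on the cap, and finish while your gripper is still firmly pressing it onto the spindle. Leave the magnifier, the small packet and the wooden block where they are.

Things in the scene. Friction and masses are not known exactly. Their poses are not given: they have to be found in the camera images.
- cap: Plain grey plastic snap cap, loose, about 60 g, standing on the table, knob up, 54 mm tall: a ribbed round skirt 51 mm wide and 28 mm high, flat on top, with a round grip knob on it. Open below: a lip 4 mm high with a 22 mm hole, above it a cavity 32 mm wide up to 24 mm above the underside. Origin: centre of the underside; z up. Its yaw does not matter.
- cap_knob (a point): On the cap's axis, 13 mm above the skirt's flat shoulder and 41 mm above the cap's underside: middle of the smooth grip knob, 28 mm in diameter and 26 mm tall (28 to 54 mm above the underside). Fingertips may rest on the shoulder. Beyond the cap a fixed light box, 113 mm high, begins at x = 0.54: keep the gripper's body clear of it.
- spindle: Tape spindle, fixed to the table: round dark steel foot 84 mm wide and 12 mm high, on it a 31 mm steel hub that carries a small black tape roll (58 mm wide, its top 31 mm above the table), and an upright steel stud. Origin: centre of the foot's underside, z up.
- spindle_seat (a point): Centre of the hub's flat top face, 32 mm above the table, on the stud's axis; z up. The cap is fully home when the centre of its underside is here. The stud rises from here: 19 mm in diameter, tapering to 10 mm between 17 and 22 mm above this point.
- spindle_catch (a point): On the stud's axis, 9.5 mm above the seat: height of four sprung 45 degree wedges that stick out to 14 mm from the axis. The cap's lip meets them 12.5 mm above home; the push peaks at about 9 to 14 N near 9.5 mm above home, drops, and they snap out over the lip 5.5 to 2.5 mm above home (click). The rest is free travel to a hard stop. A cap just laid on the stud rests on them.
- loupe: Black cylindrical stand magnifier, 36 mm in diameter, 42 mm tall, loose bystander. Origin: centre of its underside.
- blade_pack: Small yellow packet 32 x 60 x 14 mm lying flat, loose bystander. Origin: centre of its underside; the 60 mm side lies along its y.
- wood_block: Pine packing block 45 x 130 x 30 mm, loose bystander to the left of the spindle. Origin: centre of its underside; the 130 mm side lies along its y.
Not all that is in view belongs to the job. Leave any blue look-alike of the cap alone.

How it is judged:
By the outcome, as a careful person would: the job done as asked, in the order asked, and still so for the second after the job is handed in, while the arm keeps its last pose, push and grip.
It also fails if it takes over 48 s, if anything falls off the work surface, if the arm or the gripper's body presses on something with over 40 N, if the wrist force passes 120 N, or if a joint passes its speed limit or range.

### The arm

A 6-joint arm with a two-finger parallel gripper is mounted at the origin on a cart in front of the work surface, level with it; the furniture and walls round the work are solid. World frame = base frame: x ahead of the robot, y to its left, z up, the work surface at z = 0. Lengths are in mm, angles in rad, forces in N, time in s.
With the tool pointing down it reaches from about 400 to 925 mm from the base axis. Payload 12.5 kg.
Tool frame: the origin (TCP) lies midway between the tips of the shut fingers; the grasp point (between the pads) lies 19 mm behind it; z points along the fingers, y is the line along which they close (so a half turn about z gives the same grasp; the last joint's range is limited). The gripper opens to 95 mm and grips with 3 to 60 N. Pads are 20 mm wide; open, the fingers measure 119 mm over their backs; the gripper's body (75 mm by 180 mm) begins 59 mm behind the grasp point.
Start: joints at [1.085, 0.491, 1.559, -0, 1.092, -0.106], TCP at [231.694, 580.487, 214.661] pointing down, gripper open.
Joint ranges: [-3.1, 3.1], [-0.84, 2.19], [0.05, 2.79], [-1.13, 4.28], [0.06, 2.93], [-2.69, 2.69]. Speed limits (rad/s): [2.22, 2.22, 2.79, 3.14, 3.14, 3.14].

### API

Orientations are given as [roll, pitch, yaw] about the fixed x, y, z axes, in that order (R = Rz(yaw) Ry(pitch) Rx(roll)).
In Python, from cell import * gives the robot as it stands.
- The arm moves only by the tool servo_tool, never from a script. Its argument "moves" is one flat list of numbers, 5 for each row, row after row: the shift along the world's x, y, z as a fraction of full scale, then the turn about the world's z as a fraction of full scale, then the opening, from 0 (shut) to 1 (fully open). A call has 1 to 12 rows; each row is the pose to reach, as a shift and turn from the pose commanded when the call began, turning the shorter way round; what a row does not reach only later rows make up. Full scale, the value 1, is 400 mm for a shift and 180 degrees for a turn. A row lasts 1/12 s, in which the tool goes at most 41.7 mm and 7.16 degrees, less where a joint would pass 70% of its speed; a pose out of reach is approached as far as the arm can. A call with a number of a shift or a turn outside -1 to 1 is refused whole. A call with a gripper value outside its range is refused whole. The fingers move at their own pace and stop on an object; the grip force is fixed at half the most. Time passes only in rows, so rows that repeat a pose let the fingers close. It gives the time, the measured TCP pose, the force, the opening and the grip force at its end, in the units of the state.
- state(): the state, without advancing time (a new reading comes with each control period).
- read_camera(name): name is "side" or "top" or "wrist"; returns (picture, depth): 420x560x3 uint8, blue, green, red; 420x560 float32, mm along the optical axis (not along the pixel's ray), 0 where there is no reading.
- get_calibration(name): a dict with "K" (3x3 intrinsics, pixels), "k1" (the pictures are not rectified: a ray, as slopes to the right and down, at radius r is drawn at 1 + k1 r^2 times it, then the intrinsics apply), "R" (3x3) and "t" (3): a world point X has camera coordinates R X + t. Camera axes: x right, y down, z forward; pixel columns grow to the right and rows downward; lengths in mm; the calibration is good to about 2 mm. A picture is of the moment at which its call begins: read the wrist's pose just before it. get_calibration takes no time and is no camera call; for the wrist camera it gives the pose at the moment of the call.
- job_done(): hands the job in; it is judged then, once.
The state is a dict: "t": time; "joints": joint angles; "qvel": joint speeds; "tau": joint torques, N m; "eef_pos": TCP position; "tcp_rot": TCP orientation; "ft_force": force on the tool from outside, world axes, zero at the start; "moment": the same for the moment, N m; "opening": opening from 0.0 (shut) to 1.0 (fully open); "grip_force": force on a finger pad.
Only numpy, scipy, OpenCV 4.12 (cv2) and the standard library are available. Lean on these libraries where they do the work, as an engineer would, in place of code of your own. Each camera call takes 0.05 s, during which the arm holds its last target. There are 200 camera calls.

## Working session

There is one attempt and no reset: what is moved stays moved. The work goes in short steps, Python scripts to look and compute and a tool call to move; the robot and the scene stay as the last step left them, time stands still between calls to the robot, and variables do not carry over. Pictures are saved under pics/ and viewed, at most 10 in all, crops included, and the job is handed in when it is done.

Besides the shell and the picture viewer there is one more tool, called after "Request:" as a command line: name --argument value ..., lists and objects as JSON in quotes. servo_tool: Moves the arm, as the interface text tells. Its arguments: {"type":"object","properties":{"moves":{"type":"array"}},"required":["moves"]}

```bash
mkdir -p pics; ls
python3 - <<'E'
from cell import *
import cv2,numpy as np
s=state();print(s['t'],s['eef_pos'],s['tcp_rot'],s['opening'])
for n in ("top","side"):
    p,d=read_camera(n);cv2.imwrite(f"pics/{n}0.png",p);np.save(f"pics/{n}0.npy",d)
    c=get_calibration(n);np.savez(f"pics/{n}_cal.npz",**c);print(n,c)
E
```

```text
pics
0.0 [231.56817144 580.23533614 214.03915857] [-3.14040613e+00 -1.29785390e-04  2.76176746e+00] 1.0025093847229172
top {'K': array([[385.61778986,   0.        , 281.20452075],
       [  0.        , 385.61778986, 211.1335097 ],
       [  0.        ,   0.        ,   1.        ]]), 'k1': -0.09018880091840244, 'R': array([[-0.01910378, -0.99981461,  0.00240494],
       [-0.98967401,  0.01856814, -0.14212874],
       [ 0.14205773, -0.0050953 , -0.98984526]]), 't': array([  62.97950172,  555.25417296, 1346.41768084])}
side {'K': array([[470.59895187,   0.        , 279.1087335 ],
       [  0.        , 470.59895187, 209.51382317],
       [  0.        ,   0.        ,   1.        ]]), 'k1': -0.06794288917491136, 'R': array([[ 0.90755352, -0.419886  ,  0.00650743],
       [-0.17384724, -0.38977408, -0.90435242],
       [ 0.38226135,  0.81961693, -0.42673686]]), 't': array([-477.96855851,  164.86513058, 1256.41388764])}
```

View pics/top0.png

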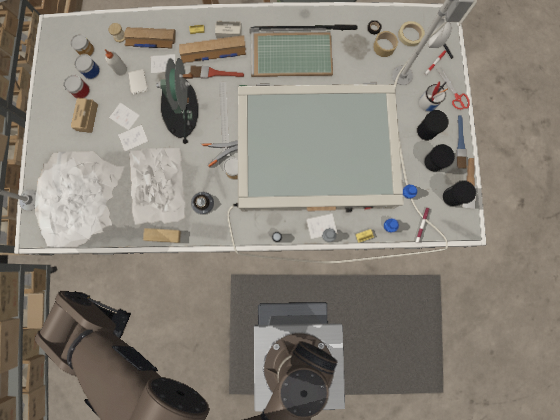

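View pics/side0.png

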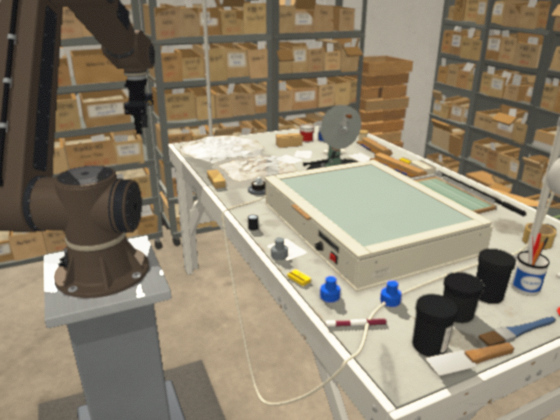

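The top view shows the grey cap at (330,235), spindle at (203,203), loupe (277,237), packet (365,236), block (161,235) and the light box behind. In the side view the cap is at (281,249) and the spindle at (259,186).

```bash
cat > h.py <<'E'
import numpy as np,cv2
def cloud(d,c):
    """world points (h,w,3), nan where no depth"""
    h,w=d.shape;u,v=np.meshgrid(np.arange(w),np.arange(h))
    D=np.array([c['k1'],0,0,0,0],float)
    n=cv2.undistortPoints(np.stack([u,v],-1).reshape(-1,1,2).astype(float),c['K'],D).reshape(h,w,2)
    P=np.dstack([n[...,0]*d,n[...,1]*d,d])-np.asarray(c['t'])
    W=P@np.asarray(c['R']); W[d<=0]=np.nan
    return W
E
python3 - <<'E'
from h import *
for n,pts in (("top",dict(cap=(330,235),sp=(203,203),lp=(277,237),blk=(161,235),pk=(365,236),tab=(300,228))),("side",dict(cap=(281,249),sp=(259,186),lp=(253,222),tab=(265,240)))):
    d=np.load(f"pics/{n}0.npy");c=np.load(f"pics/{n}_cal.npz");W=cloud(d,c)
    for k,(u,v) in pts.items():
        w=W[v-14:v+15,u-14:u+15].reshape(-1,3);p0=W[v,u]
        w=w[np.hypot(*(w-p0)[:,:2].T)<60]
        print(n,k,p0.round(),"table z",np.round(np.nanpercentile(w[:,2],10),1))
        for lo,hi in((8,20),(20,28),(29,36),(36,50),(50,75)):
            q=w[(w[:,2]>lo)&(w[:,2]<hi)]
            if len(q)>3: print("  ",lo,hi,len(q),q.min(0).round(),q.max(0).round(),q.mean(0).round(1))
E
```

```text
top cap [ 466. -118.   54.] table z -5.6
   8 20 4 [ 444. -116.    8.] [470. -95.  18.] [ 456.9 -102.3   11.3]
   20 28 70 [ 443. -144.   20.] [494. -96.  28.] [ 465.9 -117.8   25.2]
   29 36 26 [ 446. -143.   29.] [ 490. -103.   34.] [ 469.4 -118.3   31.1]
   36 50 7 [ 456. -123.   38.] [ 478. -109.   50.] [ 465.1 -115.1   46. ]
   50 75 43 [ 455. -133.   50.] [ 480. -107.   60.] [ 468.4 -119.9   53.9]
top sp [591. 334.  44.] table z -2.8
   8 20 176 [555. 304.   8.] [638. 386.  19.] [594.6 340.3  11.8]
   20 28 43 [572. 320.  21.] [623. 375.  28.] [595.8 341.8  25.4]
   29 36 95 [570. 317.  29.] [623. 374.  36.] [596.5 344.6  31.8]
   36 50 21 [577. 325.  36.] [610. 356.  50.] [595.8 343.3  43.5]
   50 75 15 [590. 336.  50.] [604. 351.  57.] [596.9 344.9  52.9]
top lp [464.  69.  40.] table z -6.6
   29 36 9 [450.  58.  30.] [478.  87.  36.] [463.3  72.   33.6]
   36 50 66 [449.  55.  36.] [481.  87.  46.] [464.6  70.2  40.5]
top blk [479. 489.  28.] table z -3.9
   8 20 5 [458. 470.   8.] [521. 540.  19.] [471.2 495.2  16.1]
   20 28 119 [456. 438.  21.] [531. 543.  28.] [486.8 48
[... 781 characters left out ...]
sp [591. 316.  28.] table z -2.0
   8 20 77 [557. 295.   8.] [616. 370.  20.] [583.6 323.2  12.7]
   20 28 37 [571. 309.  20.] [623. 364.  28.] [593.6 323.2  24.6]
   29 36 43 [574. 311.  29.] [625. 362.  36.] [597.3 336.9  31. ]
   36 50 25 [589. 325.  37.] [612. 349.  50.] [598.4 336.8  43.3]
   50 75 5 [597. 338.  50.] [605. 345.  54.] [600.6 339.9  51.9]
side lp [462.  54.  27.] table z -5.0
   8 20 38 [449.  46.   8.] [481.  73.  20.] [461.7  55.1  13.9]
   20 28 28 [449.  47.  20.] [482.  72.  28.] [463.9  55.7  24. ]
   29 36 20 [449.  48.  30.] [478.  65.  36.] [461.8  56.2  32.8]
   36 50 48 [449.  49.  36.] [484.  82.  44.] [466.2  63.8  39.3]
side tab [470. -21.  -1.] table z -6.1
```

Run:
```python
from cell import *
from h import *
c=get_calibration("wrist");R=c['R'];print(-R.T@c['t'],R.round(3),c['K'][0])
c=np.load("pics/top_cal.npz");W=cloud(np.load("pics/top0.npy"),c)
m=(W[...,0]>380)&(W[...,0]<750)&(W[...,1]>-300)&(W[...,1]<520)&(W[...,2]>60)
w=W[m]; 
for y in range(-300,520,60):
    q=w[(w[:,1]>=y)&(w[:,1]<y+60)]
    if len(q):print(y,len(q),q.min(0).round(),q.max(0).round())
```

```text
[163.17245645 608.31877605 383.82645471] [[ 0.371  0.929 -0.002]
 [ 0.896 -0.357  0.265]
 [ 0.245 -0.1   -0.964]] [314.67882387   0.         288.59801963]
-300 926 [ 561. -300.   62.] [ 750. -240.  120.]
-240 923 [ 549. -240.   60.] [ 750. -180.  120.]
-180 956 [ 546. -180.   61.] [ 750. -120.  120.]
-120 996 [ 544. -120.  100.] [750. -60. 122.]
-60 966 [544. -60.  61.] [750.  -0. 120.]
0 949 [560.   0.  61.] [750.  60. 119.]
60 945 [560.  60.  64.] [750. 120. 119.]
120 963 [559. 120.  60.] [750. 180. 122.]
180 488 [559. 180.  61.] [750. 240. 120.]
240 68 [693. 240.  61.] [747. 259.  74.]
```

Request:
servo_tool --moves '[0.08, -0.05, 0, 0.01, 1, 0.16, -0.1, 0, 0.03, 1, 0.24, -0.15, 0, 0.06, 1, 0.32, -0.21, 0, 0.09, 1, 0.4, -0.26, 0, 0.121, 1, 0.48, -0.31, 0, 0.121, 1, 0.56, -0.36, 0, 0.121, 1, 0.64, -0.42, 0, 0.121, 1, 0.72, -0.47, 0, 0.121, 1, 0.8, -0.55, 0, 0.121, 1, 0.8, -0.59, 0, 0.121, 1, 0.8, -0.59, 0, 0.121, 1]'

```text
t: 1.1
eef_pos: [553.2, 340.9, 213.8]
tcp_rot: [-3.14, -0.001, 3.138]
ft_force: [-0.9, -0.5, 0.1]
opening: 1.002
grip_force: 0.0
```

```bash
cat > snap.py <<'E'
import sys,time
from cell import *
from h import *
def snap(name):
    c=get_calibration("wrist");p,d=read_camera("wrist")
    cv2.imwrite(f"pics/{name}.png",p);np.savez(f"pics/{name}.npz",d=d,**c)
    return p,d,c,cloud(d,c)
if __name__=="__main__":
    s=state();print(s['t'],s['eef_pos'],s['tcp_rot'],s['qvel'].round(3) if hasattr(s['qvel'],'round') else s['qvel'])
    p,d,c,W=snap(sys.argv[1])
    x,y=map(float,sys.argv[2:4])
    w=W.reshape(-1,3);w=w[np.hypot(w[:,0]-x,w[:,1]-y)<55]
    print("table",np.round(np.nanpercentile(w[:,2],5),1))
    for lo,hi in((8,15),(15,24),(24,29.5),(29.5,36),(36,49),(49,60)):
        q=w[(w[:,2]>lo)&(w[:,2]<hi)]
        if len(q)>20:
            a,b=np.percentile(q,1,axis=0),np.percentile(q,99,axis=0)
            # outline circle of the band
            h=cv2.convexHull(q[:,:2].astype(np.float32));cc,r=cv2.minEnclosingCircle(h)
            print(lo,hi,len(q),a.round(1),b.round(1),((a+b)/2).round(1),np.round(cc,1),round(r,1))
E
python3 snap.py w1 597.5 343
```

```text
1.1 [553.24793469 340.91361367 213.84086199] [-3.14044225e+00 -1.16691858e-03  3.13808196e+00] [ 0.067 -0.004 -0.006  0.017  0.009  0.054]
table -1.4
8 15 1424 [559.3 304.8   8.3] [637.7 383.3  14. ] [598.5 344.1  11.1] [598.3 343.9] 41.7
15 24 92 [570.8 318.   15.5] [607.1 368.7  23.9] [589.  343.4  19.7] [590.1 343.3] 26.6
24 29.5 256 [571.  318.9  24.3] [626.2 371.2  29.5] [598.6 345.   26.9] [599.8 343.7] 29.3
29.5 36 1112 [572.5 317.5  29.5] [625.3 370.4  32.9] [598.9 344.   31.2] [599.  344.1] 28.1
36 49 151 [587.3 332.4  36.7] [610.2 355.9  49. ] [598.7 344.2  42.8] [599.4 343.9] 14.3
49 60 173 [590.5 336.4  49.1] [607.1 352.2  54.5] [598.8 344.3  51.8] [598.5 344.4] 9.1
```

View pics/w1.png

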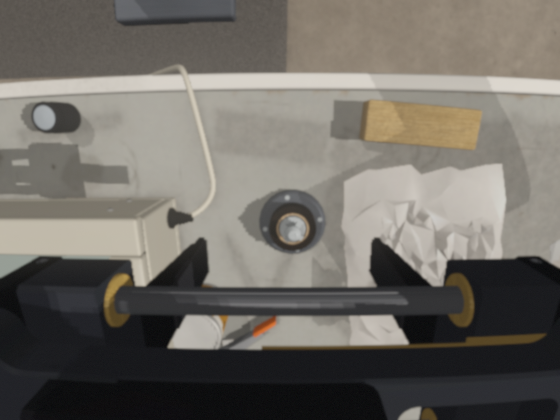

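The wrist view shows the spindle at (292,228), loupe at (50,117) and block at (420,123), so the spindle sits at about (598.6, 344.1). Next I'll move to the cap.

Request:
servo_tool --moves '[-0.03, -0.1, 0, 0, 1, -0.06, -0.2, 0, 0, 1, -0.08, -0.3, 0, 0, 1, -0.11, -0.4, 0, 0, 1, -0.14, -0.5, 0, 0, 1, -0.17, -0.6, 0, 0, 1, -0.2, -0.7, 0, 0, 1, -0.22, -0.8, 0, 0, 1, -0.25, -0.9, 0, 0, 1, -0.27, -0.96, 0, 0, 1, -0.28, -1, 0, 0, 1, -0.28, -1, 0, 0, 1]'

```text
t: 2.15
eef_pos: [439.2, -56.8, 214.9]
tcp_rot: [-3.141, 0.0, 3.14]
ft_force: [0.3, 0.1, -0.1]
opening: 0.998
grip_force: 0.0
```

Request:
servo_tool --moves '[-0.03, -0.08, 0, 0, 1, -0.045, -0.15, 0, 0, 1, -0.045, -0.155, 0, 0, 1, -0.045, -0.155, 0, 0, 1, -0.045, -0.155, 0, 0, 1]'

```text
t: 2.57
eef_pos: [422.0, -116.4, 214.6]
tcp_rot: [3.141, -0.0, -3.141]
ft_force: [-0.0, -0.4, 0.2]
opening: 0.999
grip_force: 0.0
```

```bash
python3 snap.py w2 468 -121.5
```

```text
2.5667 [ 422.04906934 -116.36128184  214.6379656 ] [ 3.14114486e+00 -1.93081529e-05 -3.14086760e+00] [ 0.011  0.003  0.003 -0.002  0.    -0.005]
table -721.1
8 15 52 [ 444.9 -145.     8.4] [465.7 -97.3  14.9] [ 455.3 -121.2   11.7] [ 464.1 -121.4] 24.5
15 24 94 [ 445.  -145.1   15.1] [482.  -95.   23.9] [ 463.5 -120.    19.5] [ 470.3 -120.3] 25.6
24 29.5 693 [ 446.4 -143.7   24.4] [492.2 -96.6  29.2] [ 469.3 -120.1   26.8] [ 470.2 -119.9] 25.1
29.5 36 37 [ 456.4 -136.3   29.7] [ 467.4 -106.9   35.7] [ 461.9 -121.6   32.7] [ 463.3 -121.8] 16.2
36 49 80 [ 456.3 -133.5   36.2] [ 468.7 -106.7   48.9] [ 462.5 -120.1   42.6] [ 469.3 -120.4] 13.9
49 60 468 [ 456.8 -132.7   49.8] [ 482.7 -106.9   54.9] [ 469.7 -119.8   52.4] [ 470.2 -120.3] 14.1
```

View pics/w2.png

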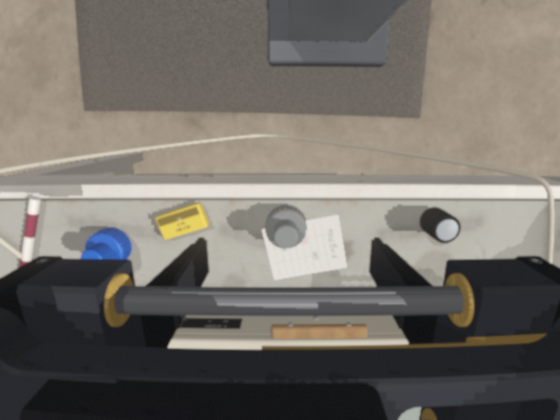

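The wrist view shows the grey cap at (287,227), packet (182,221), loupe (440,225) and a blue look-alike (107,245). The cap centre is about (469.9, -120.1).

Request:
servo_tool --moves '[0.06, -0.0065, 0, 0, 1, 0.12, -0.0065, 0, 0, 1, 0.12, -0.0065, -0.08, 0, 1, 0.12, -0.0065, -0.16, 0, 1, 0.12, -0.0065, -0.24, 0, 1, 0.12, -0.0065, -0.3, 0, 1, 0.12, -0.0065, -0.35, 0, 1, 0.12, -0.0065, -0.38, 0, 1, 0.12, -0.0065, -0.38, 0, 1, 0.12, -0.0065, -0.38, 0, 1]'

```text
t: 3.45
eef_pos: [469.8, -119.0, 62.4]
tcp_rot: [3.141, -0.001, -3.14]
ft_force: [0.7, 0.1, 0.2]
opening: 1.0
grip_force: 0.0
```

```bash
python3 -c "
from cell import *
s=state();print(s['t'],s['eef_pos'],s['ft_force'],s['qvel'])"
```

```text
3.45 [ 469.84351383 -118.98773739   62.44280792] [0.71737603 0.08100943 0.22893025] [-0.00807789 -0.03075573 -0.01078245 -0.00127523  0.00869855 -0.00406373]
```

Request:
servo_tool --moves '[0, -0.0025, -0.03, 0, 1, 0, -0.0025, -0.06, 0, 1, 0, -0.0025, -0.08, 0, 1, 0, -0.0025, -0.082, 0, 1, 0, -0.0025, -0.082, 0, 1, 0, -0.0025, -0.082, 0, 0, 0, -0.0025, -0.082, 0, 0, 0, -0.0025, -0.082, 0, 0, 0, -0.0025, -0.082, 0, 0, 0, -0.0025, -0.082, 0, 0, 0, -0.0025, -0.082, 0, 0, 0, -0.0025, -0.082, 0, 0]'

```text
t: 4.45
eef_pos: [469.7, -121.1, 29.9]
tcp_rot: [3.142, 0.0, -3.141]
ft_force: [-0.3, -0.5, -0.1]
opening: 0.567
grip_force: 0.0
```

Request:
servo_tool --moves '[0, 0, 0, 0, 0, 0, 0, 0, 0, 0, 0, 0, 0, 0, 0, 0, 0, 0, 0, 0]'

```text
t: 4.78
eef_pos: [469.7, -121.1, 29.8]
tcp_rot: [3.141, -0.0, -3.141]
ft_force: [-0.6, -0.7, 0.5]
opening: 0.291
grip_force: 30.1
```

Request:
servo_tool --moves '[0, 0, 0.05, 0, 0, 0, 0, 0.13, 0, 0, 0, 0, 0.21, 0, 0, 0, 0, 0.29, 0, 0, 0, 0, 0.37, 0, 0, 0, 0.08, 0.44, 0, 0, 0, 0.17, 0.46, 0, 0, 0, 0.27, 0.46, 0, 0, 0.02, 0.37, 0.46, 0, 0, 0.05, 0.47, 0.46, 0, 0, 0.08, 0.57, 0.46, 0, 0, 0.11, 0.66, 0.46, 0, 0]'

```text
t: 5.78
eef_pos: [513.6, 145.3, 214.0]
tcp_rot: [3.141, 0.0, -3.141]
ft_force: [0.2, -1.0, -0.3]
opening: 0.295
grip_force: 30.0
```

Request:
servo_tool --moves '[0.02, 0.1, 0, 0, 0, 0.05, 0.2, 0, 0, 0, 0.07, 0.3, 0, 0, 0, 0.09, 0.4, 0, 0, 0, 0.1, 0.47, 0, 0, 0, 0.1, 0.5, 0, 0, 0, 0.1, 0.5, 0, 0, 0, 0.1, 0.5, 0, 0, 0, 0.1, 0.5, 0, 0, 0, 0.1, 0.5, 0, 0, 0]'

```text
t: 6.62
eef_pos: [553.8, 341.5, 214.1]
tcp_rot: [-3.141, 0.0, 3.141]
ft_force: [0.4, 1.0, -0.3]
opening: 0.287
grip_force: 30.0
```

```bash
python3 snap.py w3 598.7 344
```

```text
6.6167 [553.77704944 341.47536019 214.11509659] [-3.14147395e+00  7.09725737e-06  3.14062435e+00] [-0.001 -0.001 -0.004 -0.001  0.001  0.003]
table -1.2
8 15 737 [558.9 306.4   8.1] [594.4 383.   13.6] [576.7 344.7  10.8] [593.9 344.4] 40.2
15 24 32 [570.8 336.2  15.4] [575.1 359.1  23. ] [573.  347.7  19.2] [573.9 347.8] 12.1
```

View pics/w3.png

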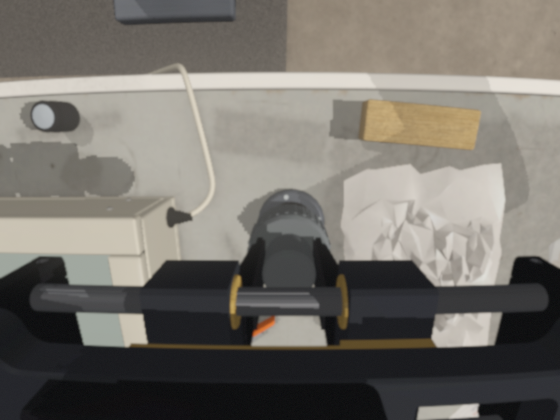

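The held cap hides the stud from here. Only the foot shows, around (291,205). I'll move over the spindle, where both should be visible.

Request:
servo_tool --moves '[0.06, 0.005, 0, 0, 0, 0.112, 0.005, 0, 0, 0, 0.112, 0.005, 0, 0, 0, 0.112, 0.005, 0, 0, 0, 0.112, 0.005, 0, 0, 0, 0.112, 0.005, 0, 0, 0]'

```text
t: 7.17
eef_pos: [597.8, 344.6, 214.0]
tcp_rot: [3.142, -0.0, -3.141]
ft_force: [-0.3, 1.3, -1.3]
opening: 0.287
grip_force: 30.0
```

```bash
python3 snap.py w4 598.7 344
python3 - <<'E'
from h import *
z=np.load('pics/w4.npz');W=cloud(z['d'],z).reshape(-1,3)
w=W[(np.abs(W[:,0]-598)<45)&(np.abs(W[:,1]-343)<30)&(W[:,2]>175)&(W[:,2]<250)]
for lo in range(178,250,4):
    q=w[(w[:,2]>=lo)&(w[:,2]<lo+4)]
    if len(q)>15:print(lo,len(q),np.percentile(q,1,axis=0).round(1),np.percentile(q,99,axis=0).round(1))
E
```

```text
7.1667 [597.80648532 344.56579958 214.04210625] [ 3.14158369e+00 -3.04552193e-04 -3.14138561e+00] [ 0.005 -0.001 -0.005  0.     0.002 -0.001]
table 12.5
8 15 1379 [559.5 305.    8.3] [624.2 383.7  13.6] [591.9 344.3  10.9] [598.5 344.1] 41.6
15 24 76 [570.8 322.2  15. ] [611.6 362.6  23.9] [591.2 342.4  19.4] [591.2 344. ] 24.6
24 29.5 199 [571.2 318.5  24.2] [616.6 370.2  29.5] [593.9 344.3  26.9] [599.1 344. ] 28.3
29.5 36 983 [572.1 317.5  29.5] [615.2 370.5  32.9] [593.7 344.   31.2] [598.7 344.1] 28.0
36 49 140 [587.2 332.1  37.3] [609.6 355.7  48.9] [598.4 343.9  43.1] [599.1 344. ] 14.0
49 60 200 [591.  336.2  49.1] [606.4 352.6  54.8] [598.7 344.4  51.9] [598.7 344.1] 9.2
186 78 [573.4 322.5 186. ] [587.4 366.2 189.9]
190 100 [573.2 322.  190.1] [588.7 367.9 193.9]
194 112 [573.2 322.3 194.1] [587.2 366.1 198. ]
198 124 [573.3 321.  198.1] [591.6 367.9 202. ]
202 131 [573.3 319.6 202. ] [595.9 368.8 206. ]
206 276 [573.4 319.6 206.1] [597.2 369.5 210. ]
210 1406 [574.7 321.9 210.1] [594.5 367.1 213.5]
214 152 [584.8 326.7 214.1] [593.9 362.2 218. ]
218 193 [584.9 326.7 218.1] [596.5 362.5 221.9]
222 181 [584.9 325.3 222.1] [593.5 363.9 226. ]
226 234 [584.8 324.8 226.1] [596.4 364.5 230. ]
230 259 [585.  324.1 230.1] [607.8 364.5 233.9]
234 1414 [585.2 325.5 234.1] [605.1 363.4 238. ]
238 637 [586.4 324.  238. ] [604.6 365.4 241.8]
242 157 [586.2 322.7 242.1] [601.8 366.6 246. ]
246 177 [586.3 322.3 246. ] [599.2 367.  250. ]
```

View pics/w4.png

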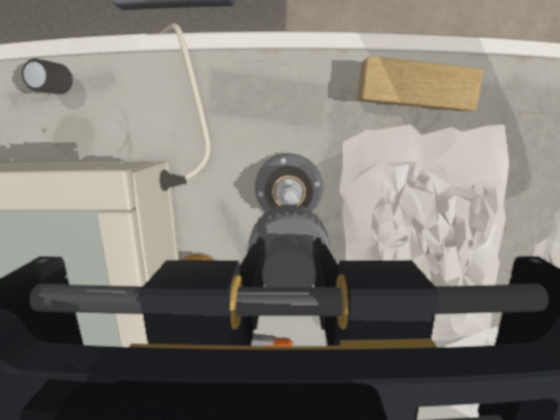

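Looking down, the stud is at (289,192), with the held cap in front at (290,250). They line up within about 0.5 mm, so I'll descend to just above the stud.

Request:
servo_tool --moves '[0.001, -0.001, -0.06, 0, 0, 0.001, -0.001, -0.13, 0, 0, 0.001, -0.001, -0.2, 0, 0, 0.001, -0.001, -0.25, 0, 0, 0.001, -0.001, -0.28, 0, 0, 0.001, -0.001, -0.3, 0, 0, 0.001, -0.001, -0.3, 0, 0, 0.001, -0.001, -0.3, 0, 0, 0.001, -0.001, -0.3, 0, 0]'

```text
t: 7.97
eef_pos: [599.4, 344.8, 95.3]
tcp_rot: [3.141, 0.002, -3.141]
ft_force: [0.1, 0.4, -1.0]
opening: 0.288
grip_force: 30.0
```

```bash
python3 -c "
from cell import *
s=state();print(s['t'],s['eef_pos'],s['ft_force'],s['moment'])"
```

```text
7.9667 [599.39483519 344.79306699  95.29678724] [ 0.08740883  0.39452609 -0.97994968] [0.04020511 0.03413669 0.00651762]
```

Request:
servo_tool --moves '[-0.0025, -0.0015, 0, 0, 0, -0.0025, -0.0015, 0, 0, 0, -0.0025, -0.0015, -0.015, 0, 0, -0.0025, -0.0015, -0.03, 0, 0, -0.0025, -0.0015, -0.042, 0, 0, -0.0025, -0.0015, -0.042, 0, 0, -0.0025, -0.0015, -0.042, 0, 0, -0.0025, -0.0015, -0.042, 0, 0]'

```text
t: 8.63
eef_pos: [597.9, 343.9, 77.0]
tcp_rot: [3.142, -0.0, -3.141]
ft_force: [0.2, -0.1, -0.7]
opening: 0.287
grip_force: 30.0
```

Request:
servo_tool --moves '[0.0005, 0, -0.005, 0, 0, 0.0005, 0, -0.01, 0, 0, 0.0005, 0, -0.015, 0, 0, 0.0005, 0, -0.02, 0, 0, 0.0005, 0, -0.025, 0, 0, 0.0005, 0, -0.025, 0, 0, 0.0005, 0, -0.025, 0, 0]'

```text
t: 9.22
eef_pos: [597.8, 343.8, 66.3]
tcp_rot: [-3.141, -0.001, -3.141]
ft_force: [0.5, 1.5, -6.2]
opening: 0.288
grip_force: 30.0
```

Request:
servo_tool --moves '[0.0005, 0, -0.004, 0, 0, 0.0005, 0, -0.008, 0, 0, 0.0005, 0, -0.012, 0, 0, 0.0005, 0, -0.015, 0, 0, 0.0005, 0, -0.015, 0, 0, 0.0005, 0, -0.015, 0, 0]'

```text
t: 9.72
eef_pos: [598.4, 343.9, 61.8]
tcp_rot: [3.141, 0.001, -3.141]
ft_force: [-2.0, -1.1, 6.1]
opening: 0.289
grip_force: 30.0
```

Request:
servo_tool --moves '[0, 0, -0.002, 0, 0, 0, 0, -0.004, 0, 0, 0, 0, -0.006, 0, 0, 0, 0, -0.006, 0, 0, 0, 0, -0.006, 0, 0]'

```text
t: 10.13
eef_pos: [598.6, 344.0, 61.7]
tcp_rot: [3.141, 0.002, -3.141]
ft_force: [-8.0, -3.8, 24.2]
opening: 0.292
grip_force: 30.0
```

Run:
```python
from cell import *
from h import *
p,d=read_camera("side");c=get_calibration("side");cv2.imwrite("pics/s5.png",cv2.resize(p[120:230,190:330],None,fx=5,fy=5,interpolation=cv2.INTER_CUBIC))
p,d=read_camera("wrist");c=get_calibration("wrist");w=cloud(d,c).reshape(-1,3)
q=w[(np.hypot(w[:,0]-598.6,w[:,1]-344)<24)&(np.hypot(w[:,0]-598.6,w[:,1]-344)>18)&(w[:,2]>52)&(w[:,2]<66)&(w[:,0]<590)]
print("shoulder z",np.median(q[:,2]),len(q))
s=state();print(s['eef_pos'],s['ft_force'],s['grip_force'])
```

```text
shoulder z 59.22674111628682 953
[598.66338202 343.96146489  61.70994773] [-7.53281627 -3.93798512 24.2499989 ] 30.012958645820618
```

View pics/s5.png

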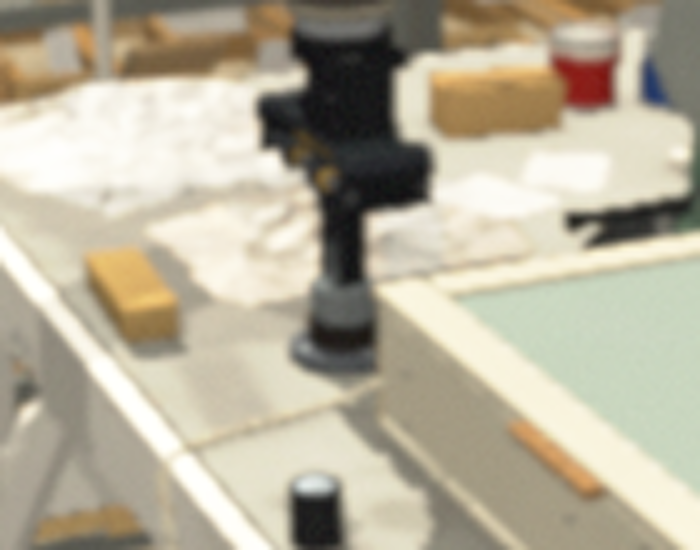

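The side crop shows the cap seated directly on the tape roll at (340,300). The block at (130,295) and loupe at (316,510) haven't moved. The shoulder reads 59.2 mm against an expected 60 mm, so the cap is home and held with 24 N.

```bash
python3 -c "
from cell import *
print(job_done())"
```

```text
the job is handed in; nothing more can be done
None
```

The cap is fully home on the spindle, past the click, and I handed the job in at about 10 s with the gripper still pressing it down at about 24 N; the magnifier, packet and wood block were not touched.

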